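Set a sprung tripod leg to its length mark and close the cam lever one-handed

ROBOT

A 6-joint arm with a two-finger parallel gripper is mounted at the origin on a cart in front of the work surface, level with it; the furniture and walls round the work are solid. World frame = base frame: x ahead of the robot, y to its left, z up, the work surface at z = 0. Lengths are in mm, angles in degrees, forces in N, time in s.
With the tool pointing down it reaches from about 300 to 850 mm from the base axis. Payload 4.2 kg.
Tool frame: the origin (TCP) lies midway between the tips of the shut fingers; the grasp point (between the pads) lies 19 mm behind it; z points along the fingers, y is the line along which they close (so a half turn about z gives the same grasp; the last joint's range is limited). The gripper opens to 91 mm and grips with 3 to 60 N. Pads are 32 mm wide; open, the fingers measure 118 mm over their backs; the gripper's body (76 mm by 178 mm) begins 60 mm behind the grasp point.
Start: joints at [63.77, 18.312, 89.639, -0, 72.044, -1.146], TCP at [243.774, 520.785, 213.976] pointing down, gripper open.
Joint ranges: [-177.97, 177.97], [-48.28, 115.42], [12.27, 149.76], [-77.06, 257.06], [2.81, 150.46], [-146.56, 146.56]. Speed limits (degrees/s): [147.25, 147.25, 180, 180, 180, 180].

INTERFACE

Orientations are given as [roll, pitch, yaw] about the fixed x, y, z axes, in that order (R = Rz(yaw) Ry(pitch) Rx(roll)).
In Python, from workcell import env gives the robot as it stands.
- The arm moves only by the shell command python3 -m jog 'ROWS' [FORCE]. ROWS is a JSON object of lists of equal length, an entry for each row: "jaw": the finger opening in mm, from 0 to 91.2; "slide": the shift along the tool's x, y, z in units of 30 mm (1.0 is 30 mm), a list of three; "spin": the turn about the tool's z in units of 8 degrees (1.0 is 8 degrees). In form: {"jaw": [jaw, ...], "slide": [[dx, dy, dz], ...], "spin": [spin, ...]}. A call has 1 to 10 rows; each row shifts and turns the commanded pose from where the row before left it, along the tool's axes as they then stand; what a row does not reach is not made up. A row lasts 1/10 s, in which the tool goes at most 50 mm and 8.59 degrees, less where a joint would pass 70% of its speed; a pose out of reach is approached as far as the arm can. A call is refused whole if a number of a shift passes 1 or a number of a turn 1, either way. A call with a gripper value outside its range is refused whole. The fingers move at their own pace and stop on an object; FORCE is the grip in N (left out, the last holds). Time passes only in rows, so rows that do not move let the fingers close. It gives the time, the measured TCP pose, the force, the opening and the grip force at its end, in the units of the state.
- env.state(): the state, without advancing time (a new reading comes with each control period).
- env.grab_frame(name): name is "scene" or "top" or "wrist"; returns the picture (400x640x3 uint8, red, green, blue); there is no depth.
- env.camera_model(name): a dict with "fx", "fy", "cx", "cy" (pixels), "camera_from_world" (4x4, takes a point from world to camera coordinates). Camera axes: x right, y up, looking along -z (the intrinsics and any distortion apply to the point x, -y, -z); pixel columns grow to the right and rows downward; lengths in mm; the calibration is good to about 2 mm. The wrist camera is an equidistant fisheye: a pixel r from the principal point sees the ray r / f radians off the axis. A picture is of the moment at which its call begins: read the wrist's pose just before it. camera_model takes no time and is no camera call; for the wrist camera it gives the pose at the moment of the call.
- env.job_done(): hands the job in; it is judged then, once.
The state is a dict: "time_s": time; "qpos": joint angles; "qvel": joint speeds; "effort": joint torques, N m; "ee_pos": TCP position; "ee_rot": TCP orientation; "force": force on the tool from outside, world axes, zero at the start; "torque": the same for the moment, N m; "gripper_width": finger opening in mm; "gripper_force": force on a finger pad.
Only numpy, scipy, OpenCV 4.12 (cv2) and the standard library are available. Lean on these libraries where they do the work, as an engineer would, in place of code of your own. Each camera call takes 0.05 s, during which the arm holds its last target. There are 200 camera calls.

TASK

Push the sprung tripod leg held in the vice in until the lip of its black collar is level with the edge of the red band that faces it, and while you hold it there squeeze the orange cam lever fully shut against the leg. Finish still gripping the leg and the shut lever between your fingers: do not let go. Leave the loose things beside the vice where they lie.

Things in the scene. Friction and masses are not known exactly. Their poses are not given: they have to be found in the camera images.
- leg: Sliding part of the tripod leg, level, axis 85 mm up. Origin: on the axis at the lip (open end) of its black collar. +y points along the tube away from the vice to the foot, so it is pushed in along -y; -x is the lever's side, +x the plain back. Along +y: collar 34 mm wide, 36 high, to y = 45 mm; bare silver tube 26 mm square; round rubber foot, 33 mm thick, 108 to 132 mm
- leg_slide (a joint): How far the leg is pushed in along its tube, m: starts at 0 (fully out), at most 0.09. A spring pushes it out with about 3 N whenever it is neither held nor locked by the lever; with the lever open it slides freely
- mark (a point): The length mark: the foot-side edge of a 4.5 mm wide red band round the thin 18 mm tube, a point on the tube's axis. The length is right when the leg's origin (the lip) coincides with it: 27 to 77 mm in from the start. The band is only a marking and stops nothing
- lever: Orange cam lever on the collar's -x side. Origin: its upright pin, at (-21, 16, 0) mm in the leg's frame. The blade, 18 mm high, 7 thick, runs 72 mm along its own +y (when shut: along the leg towards the foot), its last 14 mm flared outwards. Its outer face, to be pressed, is 5 mm to the -x side of the pin's centre line
- lever_hinge (a joint): Lever angle: 0 = fully shut, blade along the leg, cam locked on the thin tube; starts 0.36 to 0.48 open. Stiff: pressed 44 mm from the pin it does not move under about 9 N; a firm 15 to 25 N shuts it; it stays where left. In closing the cam drags the leg outwards with up to about 12 N, so hold it
- leg_grip (a point): Where to grip: point on the leg's axis 60 mm from the lip, on bare tube (axes as the leg). Across x the fingers take the tube's back (13 mm at +x) and the lever's blade (44 mm from its pin): 39 mm wide when the lever is shut, 54 to 60 when open. The back stands still, so the middle of the grip moves as the lever shuts. Free below down to the worktop
- vice: Blue bench vice, fixed, gripping the thin tube. Origin: on the worktop under the middle of the jaws; the leg runs along its +y. Jaws: y = +-35 mm, 102 mm high. Its screw and cross handle reach x = -94 mm, up to 59 mm high. The tube's other end, with a black knuckle, reaches y = -81 mm
- carton_a: Fixed cardboard carton leaning on the parts bin at the left: keep the arm out of it. It fills x 0.43 to 0.67, y 0.21 to 0.47 up to 0.32 m high; another one stands behind the leg, x 0.65 to 0.83, y 0.05 to 0.26, up to 0.24 m. Swing in from the robot's side or above
- clear_tub: Fixed see-through tub right of the vice, x 0.475 to 0.84, y -0.38 to -0.155, its clear walls 128 mm high
- organiser: Fixed see-through parts tray behind the leg, 62 mm high, x 0.58 to 0.70, y 0.065 to 0.26; the fingers may pass over it
- marker: Loose paint marker lying between the leg and the robot, 132 mm long, 15 mm high; leave it
- hex_key: Loose black hex key lying at the front, right of the vice, 93 mm long, 7 mm high; leave it
- stubby_driver: Loose stubby screwdriver with amber and red handle in front of the vice, 88 mm long, 29 mm high; leave it
- white_tape: Loose roll of white tape at the front left, 58 mm across, 26 mm high; leave it

How it is judged (in metres and radians):
On the way, in this order (a step that is already met when the one before it is completed fails the run):
1. the fingers hold the leg with the collar's lip within 4 mm of the band's edge, the lever still open (over 0.25 rad) (distance between leg and mark below 0.004 m and value of joint lever_hinge above 0.25 rad and (contact force between the fingers and leg above 1 N or contact force between the fingers and lever above 1 N)), for 0.2 s.
2. the lever is shut (within 0.08 rad) with the lip still within 4 mm of the band's edge (distance between leg and mark below 0.004 m and value of joint lever_hinge below 0.08 rad), for 0.2 s.
At the end, for the whole second after the job is handed in: The collar's lip is within 4 mm of the red band's edge on that side, the lever is within 0.08 rad of fully shut, the leg is at rest, and the fingers still grip: one presses the lever, the other the back of the leg, each with more than 2 N (all of step 2 and contact force between the fingers and lever above 2 N and (contact force between the fingers and leg_c0 above 2 N or contact force between the fingers and leg_c1 above 2 N or contact force between the fingers and leg_c2 above 2 N) and linear speed of leg below 0.01 m/s); the arm keeps its last pose, push and grip.
It fails at once if the marker is moved more than 20 mm (distance of marker from where it was at the start of the episode above 0.02 m).
It fails at once if the hex key is moved more than 20 mm (distance of hex_key from where it was at the start of the episode above 0.02 m).
It fails at once if the stubby driver is moved more than 20 mm (distance of stubby_driver from where it was at the start of the episode above 0.02 m).
It fails at once if the white tape is moved more than 20 mm (distance of white_tape from where it was at the start of the episode above 0.02 m).
It also fails if it takes over 45 s, if anything falls off the work surface, if the arm or the gripper's body presses on something with over 40 N, if the wrist force passes 120 N, or if a joint passes its speed limit or range.

## Working session

There is one attempt and no reset: what is moved stays moved. The work goes in short steps, Python scripts to look and compute and a shell command to move; the robot and the scene stay as the last step left them, time stands still between calls to the robot, and variables do not carry over. Pictures are saved under pics/ and viewed, at most 10 in all, crops included, and the job is handed in when it is done.

```bash
ls; mkdir -p pics; python3 - <<'E'
from workcell import env
import cv2,json
s=env.state();print(s)
for n in("scene","top"):
    cv2.imwrite(f"pics/{n}0.png",env.grab_frame(n)[:,:,::-1])
for n in("scene","top","wrist"):
    print(n,env.camera_model(n))
E
```

```text
pics
{'time_s': 0.0, 'qpos': array([ 6.37689655e+01,  1.83507551e+01,  8.97066179e+01, -5.27880813e-04,
        7.20421835e+01, -1.14516878e+00]), 'qvel': array([-0.05846865,  0.04791467, -0.08580242,  0.0146551 ,  0.02148412,
       -0.06475632]), 'effort': array([ 1.79686094e-04, -4.12470388e+01, -2.31968540e+01,  7.26274727e-02,
        4.59548912e-02, -1.43536422e-04]), 'ee_pos': array([243.56048942, 520.31615146, 213.12771429]), 'ee_rot': array([-1.79900453e+02, -1.48791939e-03,  1.54914296e+02]), 'force': array([-0.26554411,  0.24547894,  0.02794325]), 'torque': array([ 0.01361357, -0.04897339,  0.0373617 ]), 'gripper_force': 0.0, 'gripper_width': 91.07544073897918}
scene {'fx': 386.11652529072404, 'fy': 386.11652529072404, 'cx': 314.3222487222777, 'cy': 209.38429878610089, 'camera_from_world': array([[ 8.74520720e-01, -4.84979328e-01,  2.92603349e-03,
        -4.30140877e+02],
       [ 3.49114259e-01,  6.33692117e-01,  6.90328570e-01,
        -3.39193330e+02],
       [-3.36649291e-01, -6.02685118e-01,  7.23490085e-01,
        -9.12463431e+02],
       [ 0.00000000e+00,  0.00000
[... 299 characters left out ...]
298253e-02,  2.09705500e-01,
        -5.45066402e+02],
       [-2.09526427e-01, -9.80626695e-03,  9.77753810e-01,
        -1.14804331e+03],
       [ 0.00000000e+00,  0.00000000e+00,  0.00000000e+00,
         1.00000000e+00]])}
wrist {'fx': 309.70691628693146, 'fy': 309.70691628693146, 'cx': 325.46205474657484, 'cy': 197.82313785816925, 'camera_from_world': array([[ 4.23992627e-01,  9.05664566e-01, -1.39521407e-03,
        -5.73528279e+02],
       [-8.80785440e-01,  4.11985714e-01, -2.33419749e-01,
         2.59898562e+01],
       [-2.10825188e-01,  1.00197137e-01,  9.72375069e-01,
        -3.89088948e+02],
       [ 0.00000000e+00,  0.00000000e+00,  0.00000000e+00,
         1.00000000e+00]])}
```

View pics/scene0.png

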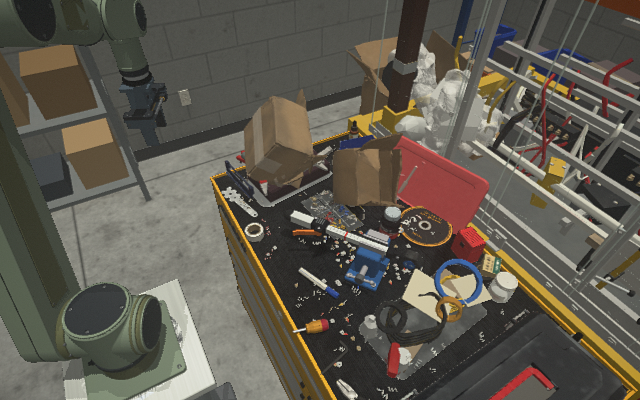

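View pics/top0.png

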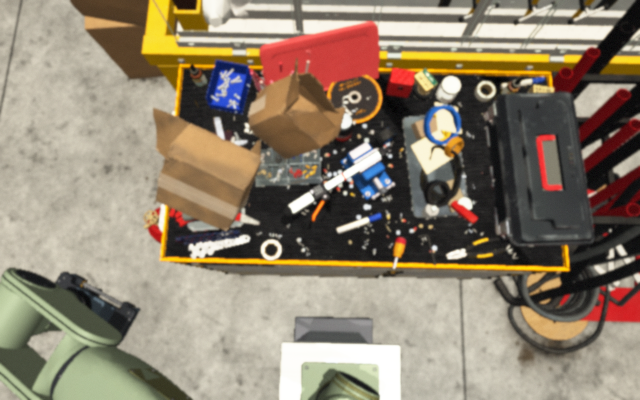

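The leg shows in both views: top foot ≈(294,208), vice ≈(368,172); scene foot ≈(296,216), vice ≈(367,265). I'll enlarge both.

```bash
python3 - <<'E'
import cv2
a=cv2.imread("pics/scene0.png")[200:300,280:400];b=cv2.imread("pics/top0.png")[135:235,275:395]
f=lambda i:cv2.resize(i,(720,600),interpolation=cv2.INTER_CUBIC)
cv2.imwrite("pics/c1.png",f(a));cv2.imwrite("pics/c2.png",f(b))
E
```

```text
(no output)
```

View pics/c1.png

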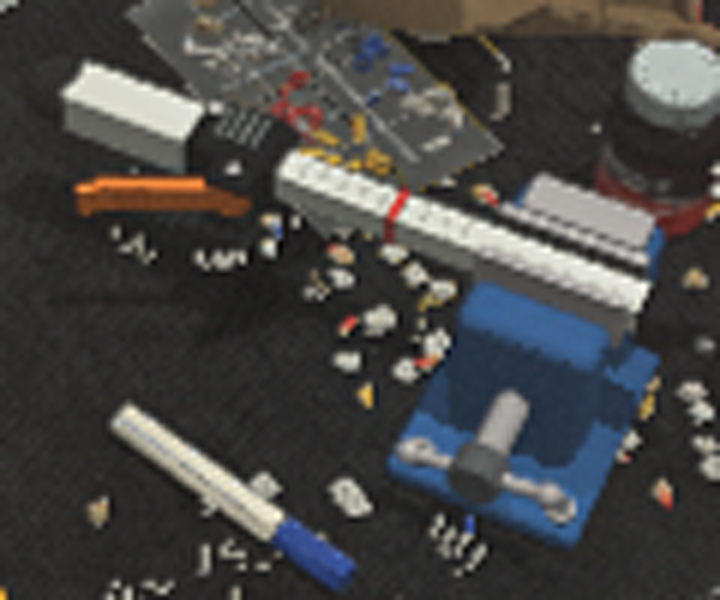

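View pics/c2.png

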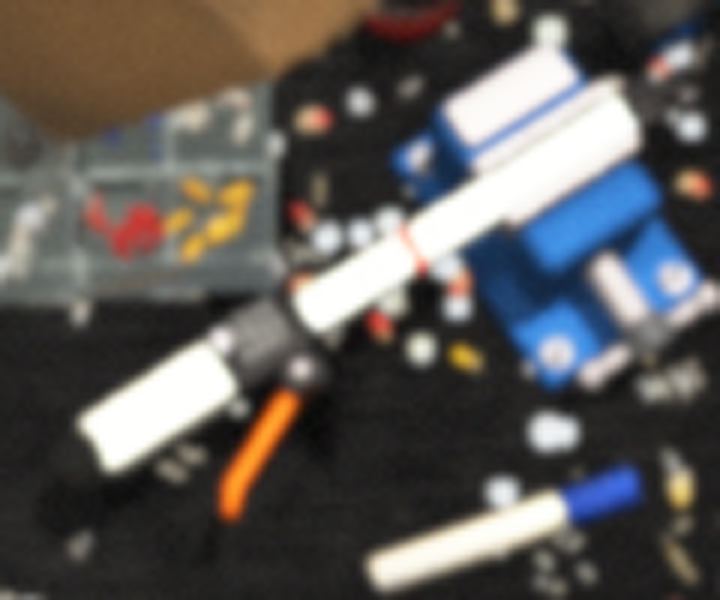

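c1 (scene) shows the silver tube end at (62–85, 65–130), the collar at (190–290) and the band at (397,213). c2 (top) shows the tube end at (82–108, 425–470), the collar lip near (300,318), the band at (413,248), and the lever pin at (303,368) with its tip at (228,515).

```bash
cat > h.py <<'E'
import numpy as np
from workcell import env
def proj(c,P):
    M=c["camera_from_world"];p=np.atleast_2d(P)@M[:3,:3].T+M[:3,3]
    x,y,z=p[:,0],-p[:,1],-p[:,2]
    return np.c_[c["fx"]*x/z+c["cx"],c["fy"]*y/z+c["cy"]]
def projw(c,P):
    M=c["camera_from_world"];p=np.atleast_2d(P)@M[:3,:3].T+M[:3,3]
    x,y,z=p[:,0],-p[:,1],-p[:,2];r=np.hypot(x,y);k=np.arctan2(r,z)/r*c["fx"]
    return np.c_[x*k+c["cx"],y*k+c["cy"]]
E
cat > fit.py <<'E'
from h import *
from scipy.optimize import least_squares
S=env.camera_model("scene");T=env.camera_model("top")
# local (x,y,z), y may be 'd' (band)
s=[((13,108,13),(85,65)),((-13,108,13),(62,95)),((-13,108,-13),(62,130)),((13,45,13),(207,105)),((-13,45,13),(190,133)),((9,'d',9),(406,189)),((-9,'d',9),(388,213))]
t=[((13,108,13),(82,425)),((-13,108,13),(108,470)),((13,45,13),(205,340)),((-13,45,13),(237,390)),((9,0,9),(298,298)),((-9,0,9),(320,333)),((9,'d',9),(400,226)),((-9,'d',9),(423,273))]
def W(p,l):
    x,y,z=l; y=-p[4] if y=='d' else y
    c,sn=np.cos(p[3]),np.sin(p[3])
    return np.array([p[0]+c*x-sn*y,p[1]+sn*x+c*y,p[2]+z])
def res(p):
    r=[]
    for L,c,o in((s,S,(280,200)),(t,T,(275,135))):
        q=proj(c,[W(p,l) for l,_ in L]);m=np.array([u for _,u in L])/6+np.array(o)-.4
        r.append((q-m).ravel())
    return np.concatenate(r)
f=least_squares(res,[550,100,85,.5,45],loss='soft_l1');p=f.x
print(p[:3],np.degrees(p[3]),p[4]);print(np.round(f.fun.reshape(-1,2),1))
print("grip",W(p,(0,60,0)),"lip",W(p,(0,0,0)))
for a in(.36,.42,.48):
  ca,sa=np.cos(a),np.sin(a)
  for l in((0,0),(0,58),(-4,72)):
    # opening = blade swings to -x
    x=-21+ca*l[0]-sa*l[1]; y=16-sa*l[0]+ca*l[1]
    P=W(p,(x,y,9)); print(a,l,np.round(P),(proj(T,P)-[275,135]+.4)*6,(proj(S,P)-[280,200]+.4)*6)
E
python3 fit.py
```

```text
[558.77096627  49.19274451  88.49493563] 34.62490853151936 56.31357020443238
[[ 0.8 -1.2]
 [ 0.3 -0.2]
 [ 0.6  0.2]
 [ 0.4 -0.6]
 [-1.   1. ]
 [-0.  -0.3]
 [ 0.4  0.2]
 [ 0.4 -0.5]
 [ 1.3  0.1]
 [-0.1  0.9]
 [-0.1  0.6]
 [-0.6  0.5]
 [-0.6  0.1]
 [-0.1  1.3]
 [-0.2 -1.1]]
grip [524.67887397  98.56611024  88.49493563] lip [558.77096627  49.19274451  88.49493563]
0.36 (0, 0) [532.  50.  97.] [[301.35900237 375.06975962]] [[233.19023942 177.82155041]]
0.36 (0, 58) [485.  83.  97.] [[223.65907939 479.24043455]] [[106.42554295 167.91971924]]
0.36 (-4, 72) [469.  90.  97.] [[206.63588805 513.44532095]] [[ 69.30335286 170.05599553]]
0.42 (0, 0) [532.  50.  97.] [[301.35900237 375.06975962]] [[233.19023942 177.82155041]]
0.42 (0, 58) [483.  81.  97.] [[230.1613112  483.65571106]] [[105.657168   173.69187181]]
0.42 (-4, 72) [467.  87.  97.] [[214.18461369 519.05970347]] [[ 67.91078885 176.93584076]]
0.48 (0, 0) [532.  50.  97.] [[301.35900237 375.06975962]] [[233.19023942 177.82155041]]
0.48 (0, 58) [481.  78.  97.] [[236.9266983  487.67976846]] [[105.34466606 179.5052629 ]]
0.48 (-4, 72) [465.  84.  97.] [[222.057578   524.15465194]] [[ 67.10705475 183.85628779]]
```

```bash
python3 -m jog '{"jaw":[91,91,91,91,91],"slide":[[0,0,0],[0,0,0],[0,0,0],[0,0,0],[0,0,0]],"spin":[0.95,0.95,0.95,0.94,0]}' 5 && python3 -m jog '{"jaw":[91,91,91,91,91,91,91,91,91,91],"slide":[[-0.97,-0.41,0],[-0.97,-0.41,0],[-0.97,-0.41,0],[-0.97,-0.41,0],[-0.97,-0.41,0],[-0.97,-0.41,0],[-0.97,-0.41,0],[-0.97,-0.41,0],[-0.97,-0.41,0],[-0.97,-0.41,0]],"spin":[0,0,0,0,0,0,0,0,0,0]}'
```

```text
time_s: 0.6
ee_pos: [243.7, 520.5, 213.5]
ee_rot: [-180.0, 0.0, 124.6]
force: [-0.5, -0.4, -0.1]
gripper_width: 91.2
gripper_force: 0.0
time_s: 1.6
ee_pos: [307.6, 210.1, 213.9]
ee_rot: [180.0, 0.0, 124.8]
force: [1.4, 0.6, -0.2]
gripper_width: 90.8
gripper_force: 0.0
```

```bash
python3 -m jog '{"jaw":[91,91,91,91,91,91,91,91,91,91],"slide":[[-0.97,-0.41,0],[-0.97,-0.41,0],[-0.86,0.66,0],[-0.86,0.66,0],[-0.86,0.66,0],[-0.86,0.66,0],[-0.86,0.66,0],[-0.86,0.66,0],[0,0,0],[0,0,0]],"spin":[0,0,0,0,0,0,0,0,0,0]}'; python3 - <<'E'
from h import *
import cv2,json
c=env.camera_model("wrist");f=env.grab_frame("wrist")
cv2.imwrite("pics/w1.png",f[:,:,::-1]);print(repr(c))
E
```

```text
time_s: 2.6
ee_pos: [506.0, 89.3, 213.3]
ee_rot: [-179.9, -0.1, 124.7]
force: [-0.4, 0.4, 0.3]
gripper_width: 90.8
gripper_force: 0.0
{'fx': 309.70691628693146, 'fy': 309.70691628693146, 'cx': 325.46205474657484, 'cy': 197.82313785816925, 'camera_from_world': array([[ 8.22538553e-01,  5.68708308e-01, -1.09055622e-03,
        -4.65980879e+02],
       [-5.53371145e-01,  7.99910696e-01, -2.32213811e-01,
         2.34544397e+02],
       [-1.31189576e-01,  1.91608294e-01,  9.72664154e-01,
        -3.39052317e+02],
       [ 0.00000000e+00,  0.00000000e+00,  0.00000000e+00,
         1.00000000e+00]])}
```

View pics/w1.png

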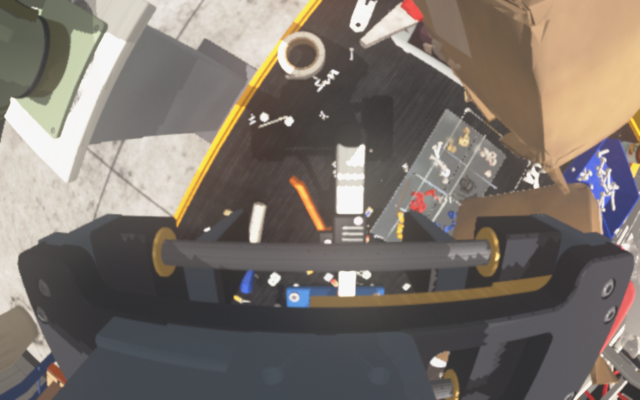

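The wrist view shows the tube end at about (338–366,146) and the collar's foot-side edge at row ≈214. The lever tip is at about (294,180) and its pin at about (323,230); a bar hides the lip.

```bash
python3 - <<'E'
import cv2
a=cv2.imread("pics/w1.png")[135:245,270:390]
cv2.imwrite("pics/c3.png",cv2.resize(a,None,fx=5,fy=5,interpolation=cv2.INTER_CUBIC))
E
```

```text
(no output)
```

View pics/c3.png

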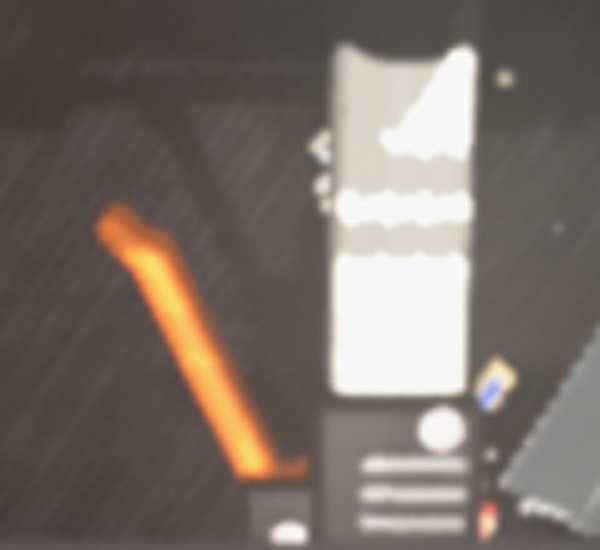

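c3 shows the tube end corners at (335,48) and (475,48), the collar junction at (332,395) and (467,395), and the open lever from (250,470) to its tip at (115,215).

```bash
cat > fit2.py <<'E'
exec(open('fit.py').read().split("f=least")[0])
C=env.camera_model("wrist")
w=[((13,108,13),(475,48)),((-13,108,13),(335,48)),((13,45,13),(467,395)),((-13,45,13),(332,395)),((-17,45,18),(318,410))]
def res2(p):
    q=projw(C,[W(p,l) for l,_ in w]);m=np.array([u for _,u in w])/5+np.array((270,135))-.4
    return np.concatenate([res(p),1.5*(q-m).ravel()])
for fz in(0,1):
    g=(lambda p:np.r_[res2(p),(p[2]-85)*10*fz])
    f=least_squares(g,[550,100,85,.5,45],loss='soft_l1');p=f.x
    print(p[:3],np.degrees(p[3]),p[4]);print(np.round(f.fun[30:40].reshape(-1,2)/1.5,1))
for a in(.4,.44,.48):
  ca,sa=np.cos(a),np.sin(a)
  for l in((-5,10),(-5,58),(-9,72)):
    P=W(p,(-21+ca*l[0]-sa*l[1],16+sa*-l[0]*-1+ca*l[1],9)); print(a,l,(projw(C,P)-[270,135]+.4)*5)
s=env.state();d=s["ee_pos"]-W(p,(0,0,0));c,sn=np.cos(p[3]),np.sin(p[3])
print("TCP local",c*d[0]+sn*d[1],-sn*d[0]+c*d[1],d[2])
E
python3 fit2.py
```

```text
[559.26796585  50.53449628  88.45087093] 34.68624424871176 57.29402725675985
[[ 0.2  2.8]
 [-0.2  2.6]
 [ 0.2 -0.3]
 [-0.  -0.2]
 [-1.3 -1.7]]
[560.10559915  50.24475667  85.01174161] 34.81425038424677 56.44691622317103
[[ 0.   3.3]
 [-0.   3.1]
 [ 0.2 -0.6]
 [ 0.3 -0.5]
 [-1.  -2. ]]
0.4 (-5, 10) [[248.97128394 491.96840921]]
0.4 (-5, 58) [[149.81925125 274.36117402]]
0.4 (-9, 72) [[101.02885734 216.40237579]]
0.44 (-5, 10) [[247.55979376 493.59994565]]
0.44 (-5, 58) [[139.38470408 280.1525608 ]]
0.44 (-9, 72) [[ 88.34338909 224.24853561]]
0.48 (-5, 10) [[246.22047058 495.28221108]]
0.48 (-5, 58) [[129.23318061 286.33940477]]
0.48 (-9, 72) [[ 76.04726263 232.57582559]]
TCP local -22.4836293811228 63.51807768598065 128.48689228688562
```

```bash
python3 -m jog '{"jaw":[91,91,91,91,91,91,91,91],"slide":[[0,0,0.8],[0,0,0.8],[0,0,0.8],[0,0,0.8],[0,0,0.8],[0,0,0.8],[0,0,0],[0,0,0]],"spin":[0,0,0,0,0,0,0,0]}' 4 && python3 -m jog '{"jaw":[82,76,73,70,68,66,65,64],"slide":[[0,0,0],[0,0,0],[0,0,0],[0,0,0],[0,0,0],[0,0,0],[0,0,0],[0,0,0]],"spin":[0,0,0,0,0,0,0,0]}' 4
```

```text
time_s: 3.45
ee_pos: [505.7, 89.9, 70.5]
ee_rot: [-180.0, -0.0, 124.7]
force: [0.5, 0.5, 0.1]
gripper_width: 91.1
gripper_force: 0.0
time_s: 4.25
ee_pos: [506.1, 89.3, 70.3]
ee_rot: [-180.0, 0.0, 124.6]
force: [-3.0, -1.8, 6.2]
gripper_width: 72.5
gripper_force: 4.0
```

```bash
python3 -m jog '{"jaw":[64,64,64,64],"slide":[[0,-0.04,0],[0,0,0],[0,0,0],[0,0,0]],"spin":[0,0,0,0]}' 4; python3 - <<'E'
import cv2
from h import *
cv2.imwrite("pics/s2.png",env.grab_frame("scene")[:,:,::-1])
a=cv2.imread("pics/s2.png")[190:290,270:390]
cv2.imwrite("pics/c4.png",cv2.resize(a,(720,600),interpolation=cv2.INTER_CUBIC))
E
```

```text
time_s: 4.65
ee_pos: [506.0, 89.2, 70.3]
ee_rot: [179.9, 0.0, 124.6]
force: [0.7, 0.6, 4.6]
gripper_width: 71.8
gripper_force: 4.0
```

View pics/c4.png

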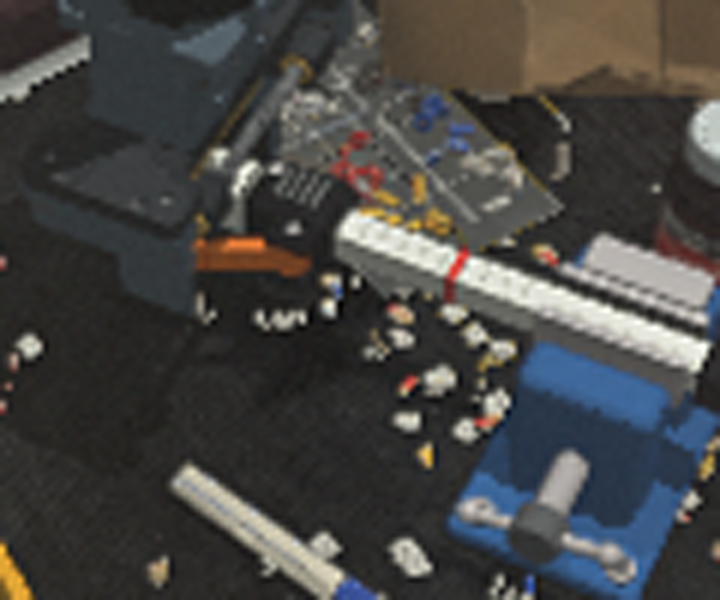

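c4 shows the fingers on the tube and the lever, with the lip at about (338,235) and the band at (455,275). Balanced light grip; pushing in most of the way.

```bash
python3 -m jog '{"jaw":[64,64,64,64,64,64,64,64,64,64],"slide":[[-0.1,0,0],[-0.2,0,0],[-0.2,0,0],[-0.2,0,0],[-0.2,0,0],[-0.2,0,0],[-0.2,0,0],[-0.1,0,0],[0,0,0],[0,0,0]],"spin":[0,0,0,0,0,0,0,0,0,0]}' 4; python3 - <<'E'
import cv2
from h import *
cv2.imwrite("pics/s3.png",env.grab_frame("scene")[:,:,::-1])
cv2.imwrite("pics/t3.png",env.grab_frame("top")[:,:,::-1])
a=cv2.imread("pics/s3.png")[215:265,310:370]
b=cv2.imread("pics/t3.png")[145:195,310:350]
cv2.imwrite("pics/c5.png",np.hstack([cv2.resize(i,None,fx=8,fy=8,interpolation=cv2.INTER_CUBIC) for i in(a,b)]))
E
```

```text
time_s: 5.7
ee_pos: [529.6, 54.5, 70.0]
ee_rot: [179.9, 0.0, 124.6]
force: [1.6, 3.2, 3.0]
gripper_width: 72.2
gripper_force: 4.3
```

View pics/c5.png

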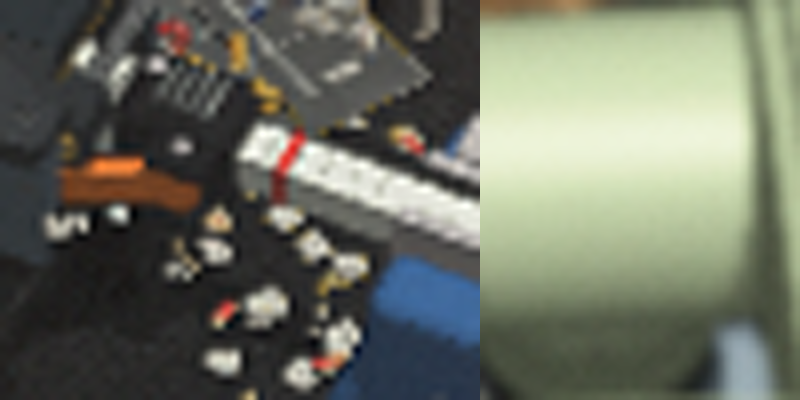

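c5 (left) shows the lip at about (240,152) and the band at about (280,170), so roughly 14 mm remain. The arm hides the top view. I'll measure the gap from the pixel profile along the tube.

```bash
cat > prof.py <<'E'
import sys,cv2
from h import *
S=env.camera_model("scene")
L=np.array([560.1,50.2,85.0+float(sys.argv[3]) if len(sys.argv)>3 else 85.]);th=np.radians(34.8);c,s=np.cos(th),np.sin(th)
R=np.array([[c,-s,0],[s,c,0],[0,0,1]])
def prof(fn):
    im=cv2.imread(fn).astype(np.float32)
    ys=np.arange(-75,20,.5)
    out=[]
    for zz,xs in((9,np.linspace(-6,6,9)),):
        acc=0
        for x in xs:
            uv=proj(S,np.c_[np.full_like(ys,x),ys,np.full_like(ys,zz)]@R.T+L).astype(np.float32)
            acc=acc+cv2.remap(im,uv[None,:,0],uv[None,:,1],cv2.INTER_CUBIC)[0]/len(xs)
        g=acc[:,1];red=np.clip(acc[:,2]-acc[:,1]-8,0,None)
        w=red*(abs(ys+56)<12);cen=(w*ys).sum()/w.sum()
        out.append((ys,g,red,cen))
    return out
for fn in sys.argv[1:3]:
    for ys,g,red,cen in prof("pics/"+fn):
        print(fn,"band centre",round(cen,1),"foot edge",round(cen+2.25,1))
        k=(ys>cen-8);print([(float(a),int(b),int(r)) for a,b,r in zip(ys[k],g[k],red[k])][:(48 if fn!='scene0.png' else 160):2])
E
python3 prof.py scene0.png s3.png
```

```text
scene0.png band centre -55.9 foot edge -53.6
[(-63.5, 223, 0), (-62.5, 230, 0), (-61.5, 231, 0), (-60.5, 214, 0), (-59.5, 179, 0), (-58.5, 133, 42), (-57.5, 86, 100), (-56.5, 55, 149), (-55.5, 56, 156), (-54.5, 93, 116), (-53.5, 151, 54), (-52.5, 198, 6), (-51.5, 214, 0), (-50.5, 209, 0), (-49.5, 202, 0), (-48.5, 204, 0), (-47.5, 213, 0), (-46.5, 220, 0), (-45.5, 220, 0), (-44.5, 218, 0), (-43.5, 216, 0), (-42.5, 214, 0), (-41.5, 211, 0), (-40.5, 207, 0), (-39.5, 204, 0), (-38.5, 206, 0), (-37.5, 209, 0), (-36.5, 214, 0), (-35.5, 219, 0), (-34.5, 222, 0), (-33.5, 226, 0), (-32.5, 226, 0), (-31.5, 218, 0), (-30.5, 206, 0), (-29.5, 198, 0), (-28.5, 198, 0), (-27.5, 204, 0), (-26.5, 213, 0), (-25.5, 220, 0), (-24.5, 225, 0), (-23.5, 228, 0), (-22.5, 226, 0), (-21.5, 219, 0), (-20.5, 211, 0), (-19.5, 202, 0), (-18.5, 199, 0), (-17.5, 205, 0), (-16.5, 215, 0), (-15.5, 223, 0), (-14.5, 226, 0), (-13.5, 225, 0), (-12.5, 219, 0), (-11.5, 209, 0), (-10.5, 202, 0), (-9.5, 203, 0), (-8.5, 212, 0), (-7.5, 222, 0), (-6.5, 226, 0), (-5.5, 226, 0), (-4.5, 226, 0), (-3.5, 229, 0), (-2.5, 233, 0), (-1.5, 227, 0), (-0.5, 204, 0), (0.5, 163, 0), (1.5, 119, 0), (2.5, 79, 0), (3.5, 54, 0), (4.5, 40, 0), (5.5, 36, 0), (6.5, 37, 0), (7.5, 39, 0), (8.5, 41, 0), (9.5, 42, 0), (10.5, 42, 0), (11.5, 43, 0), (12.5, 42, 0), (13.5, 41, 0), (14.5, 43, 0), (15.5, 49, 0)]
s3.png band centre -55.9 foot edge -53.7
[(-63.5, 231, 0), (-62.5, 237, 0), (-61.5, 238, 0), (-60.5, 221, 0), (-59.5, 187, 1), (-58.5, 139, 45), (-57.5, 91, 106), (-56.5, 58, 155), (-55.5, 59, 161), (-54.5, 99, 118), (-53.5, 159, 54), (-52.5, 207, 3), (-51.5, 224, 0), (-50.5, 219, 0), (-49.5, 212, 0), (-48.5, 213, 0), (-47.5, 222, 0), (-46.5, 229, 0), (-45.5, 232, 0), (-44.5, 234, 0), (-43.5, 231, 0), (-42.5, 215, 0), (-41.5, 180, 0), (-40.5, 133, 0)]
```

```bash
python3 -m jog '{"jaw":[64,64,64,64,64,64,64,64],"slide":[[-0.1,0,0],[-0.12,0,0],[-0.12,0,0],[-0.1,0,0],[0,0,0],[0,0,0],[0,0,0],[0,0,0]],"spin":[0,0,0,0,0,0,0,0]}' 4; python3 - <<'E'
import cv2
from h import *
cv2.imwrite("pics/s4.png",env.grab_frame("scene")[:,:,::-1])
a=cv2.imread("pics/s4.png")[205:265,290:370]
cv2.imwrite("pics/c6.png",cv2.resize(a,None,fx=8,fy=8,interpolation=cv2.INTER_CUBIC))
E
python3 prof.py s4.png
```

```text
time_s: 6.6
ee_pos: [537.0, 43.7, 70.0]
ee_rot: [179.9, 0.0, 124.6]
force: [2.2, 3.9, 3.0]
gripper_width: 72.4
gripper_force: 4.4
s4.png band centre -55.5 foot edge -53.3
[(-63.5, 231, 0), (-62.5, 238, 0), (-61.5, 238, 0), (-60.5, 223, 0), (-59.5, 189, 0), (-58.5, 144, 44), (-57.5, 102, 103), (-56.5, 73, 151), (-55.5, 57, 163), (-54.5, 51, 135), (-53.5, 50, 88), (-52.5, 49, 42), (-51.5, 47, 9), (-50.5, 44, 0), (-49.5, 42, 0), (-48.5, 40, 0), (-47.5, 40, 0), (-46.5, 42, 0), (-45.5, 44, 0), (-44.5, 45, 0), (-43.5, 44, 0), (-42.5, 43, 0), (-41.5, 41, 0), (-40.5, 42, 0)]
```

View pics/c6.png

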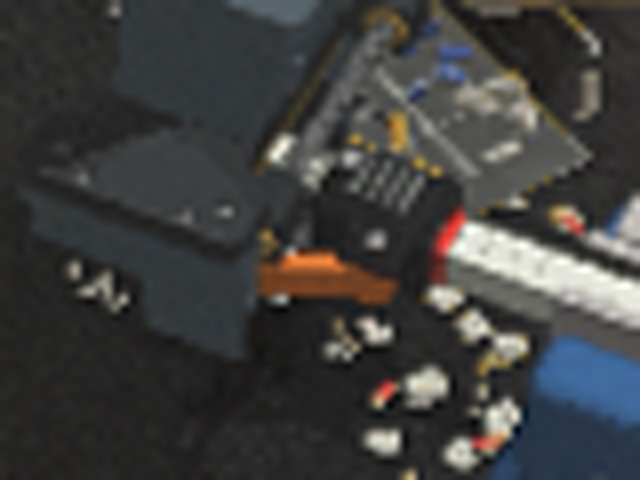

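c6 shows the red band directly against the collar lip at about (445,240) with the lever still open. Now squeezing while shifting the middle of the grip.

```bash
python3 -m jog '{"jaw":[70,67,64,61,58,56,56],"slide":[[0,0.02,0],[0,0.05,0],[0,0.05,0],[0,0.05,0],[0,0.05,0],[0,0.03,0],[0,0,0]],"spin":[0,0,0,0,0,0,0]}' 35; python3 - <<'E'
import cv2
from h import *
cv2.imwrite("pics/s5.png",env.grab_frame("scene")[:,:,::-1])
E
python3 prof.py s5.png
```

```text
time_s: 7.35
ee_pos: [542.9, 49.3, 70.0]
ee_rot: [179.9, -0.1, 124.6]
force: [1.4, 9.8, 3.2]
gripper_width: 56.1
gripper_force: 15.2
s5.png band centre -55.8 foot edge -53.5
[(-63.5, 232, 0), (-62.5, 239, 0), (-61.5, 239, 0), (-60.5, 223, 0), (-59.5, 188, 0), (-58.5, 140, 45), (-57.5, 93, 106), (-56.5, 65, 154), (-55.5, 72, 160), (-54.5, 106, 120), (-53.5, 136, 65), (-52.5, 136, 24), (-51.5, 108, 3), (-50.5, 77, 0), (-49.5, 56, 0), (-48.5, 43, 0), (-47.5, 39, 0), (-46.5, 39, 0), (-45.5, 40, 0), (-44.5, 41, 0), (-43.5, 42, 0), (-42.5, 43, 0), (-41.5, 42, 0), (-40.5, 41, 0)]
```

```bash
python3 -m jog '{"jaw":[56,53,50,47,44,41,39,38,38],"slide":[[-0.05,0,0],[-0.02,0.05,0],[0,0.05,0],[0,0.05,0],[0,0.05,0],[0,0.05,0],[0,0.03,0],[0,0,0],[0,0,0]],"spin":[0,0,0,0,0,0,0,0,0]}' 35; python3 - <<'E'
import cv2
from h import *
cv2.imwrite("pics/s6.png",env.grab_frame("scene")[:,:,::-1])
E
python3 prof.py s6.png
```

```text
time_s: 8.3
ee_pos: [550.5, 53.7, 70.0]
ee_rot: [179.9, -0.3, 124.5]
force: [-0.7, 13.2, 4.2]
gripper_width: 38.3
gripper_force: 36.4
s6.png band centre -55.6 foot edge -53.4
[(-63.5, 232, 0), (-62.5, 238, 0), (-61.5, 239, 0), (-60.5, 223, 0), (-59.5, 189, 1), (-58.5, 142, 45), (-57.5, 96, 106), (-56.5, 69, 153), (-55.5, 71, 160), (-54.5, 91, 125), (-53.5, 105, 75), (-52.5, 98, 34), (-51.5, 77, 9), (-50.5, 58, 0), (-49.5, 47, 0), (-48.5, 41, 0), (-47.5, 39, 0), (-46.5, 41, 0), (-45.5, 42, 0), (-44.5, 42, 0), (-43.5, 42, 0), (-42.5, 41, 0), (-41.5, 39, 0), (-40.5, 38, 0)]
```

```bash
python3 -m jog '{"jaw":[36,36,36,36,36],"slide":[[0,0,0],[0,0,0],[0,0,0],[0,0,0],[0,0,0]],"spin":[0,0,0,0,0]}' 35; python3 - <<'E'
import cv2
from h import *
cv2.imwrite("pics/s7.png",env.grab_frame("scene")[:,:,::-1])
a=cv2.imread("pics/s7.png")[205:265,290:370]
cv2.imwrite("pics/c7.png",cv2.resize(a,None,fx=8,fy=8,interpolation=cv2.INTER_CUBIC))
E
python3 prof.py s7.png
```

```text
time_s: 8.85
ee_pos: [550.5, 53.7, 70.0]
ee_rot: [179.9, -0.3, 124.5]
force: [0.4, 14.0, 3.7]
gripper_width: 38.4
gripper_force: 37.2
s7.png band centre -55.6 foot edge -53.4
[(-63.5, 232, 0), (-62.5, 239, 0), (-61.5, 239, 0), (-60.5, 223, 0), (-59.5, 189, 1), (-58.5, 142, 45), (-57.5, 96, 106), (-56.5, 70, 153), (-55.5, 71, 160), (-54.5, 91, 125), (-53.5, 105, 75), (-52.5, 97, 35), (-51.5, 76, 10), (-50.5, 57, 0), (-49.5, 46, 0), (-48.5, 40, 0), (-47.5, 38, 0), (-46.5, 39, 0), (-45.5, 41, 0), (-44.5, 42, 0), (-43.5, 43, 0), (-42.5, 42, 0), (-41.5, 41, 0), (-40.5, 38, 0)]
```

View pics/c7.png

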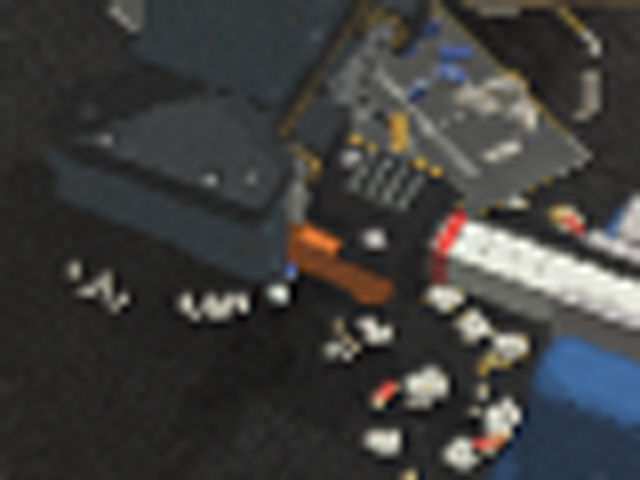

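c7 shows the lever lying along the leg, shut, with the red band against the lip at about (447,245). The lip is within about 1 mm and the grip is steady at 37 N.

```bash
python3 -c "
from workcell import env
print(env.job_done())"
```

```text
the job is handed in; nothing more can be done
None
```

The job is handed in, but no pass/fail verdict came back: the lip measured about 1 mm from the band's edge, the lever looked fully shut in the last picture, and the fingers still grip leg and lever at about 37 N.

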